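Set out the round cutters by size

TASK

Set the four plain round cutters upright on the wooden board, one centred on each dark mark, in order of size: the smallest on the mark nearest the bell and so on up to the largest at the far end, by the timer. Leave the bell and the flower-shaped cutter where they are.

Things in the scene. Friction and masses are not known exactly. Their poses are not given: they have to be found in the camera images.
- cutter_32: The smallest of four loose plain round steel pastry cutters: an upright open ring (no bottom, no top) 32 mm in outer diameter, 40 mm tall, wall 2 mm, rolled rim at the top, 46 g or so. Origin: centre of its underside; z up. Round, so its yaw means nothing; grip it across the outside.
- cutter_42: The second smallest of four loose plain round steel pastry cutters: an upright open ring (no bottom, no top) 42 mm in outer diameter, 40 mm tall, wall 2 mm, rolled rim at the top, 51 g or so. Origin: centre of its underside; z up. Round, so its yaw means nothing; grip it across the outside.
- cutter_52: The second largest of four loose plain round steel pastry cutters: an upright open ring (no bottom, no top) 52 mm in outer diameter, 40 mm tall, wall 2 mm, rolled rim at the top, 56 g or so. Origin: centre of its underside; z up. Round, so its yaw means nothing; grip it across the outside.
- cutter_62: The largest of four loose plain round steel pastry cutters: an upright open ring (no bottom, no top) 62 mm in outer diameter, 40 mm tall, wall 2 mm, rolled rim at the top, 61 g or so. Origin: centre of its underside; z up. Round, so its yaw means nothing; grip it across the outside.
- mark_a: First mark, counted from the board's left (+y) end: a flat dark round inlay, 26 mm across, on a fixed pale wooden board (100 x 300 mm, 12 mm thick) with four such marks in a row, 75 mm apart. Origin: its centre, level with the board's top; y along the row to the left. A tall till (about 0.35 m) stands close behind the left half of the board: swing round in front of it.
- mark_b: Second mark, counted from the board's left (+y) end: a flat dark round inlay, 26 mm across, on a fixed pale wooden board (100 x 300 mm, 12 mm thick) with four such marks in a row, 75 mm apart. Origin: its centre, level with the board's top; y along the row to the left.
- mark_c: Third mark, counted from the board's left (+y) end: a flat dark round inlay, 26 mm across, on a fixed pale wooden board (100 x 300 mm, 12 mm thick) with four such marks in a row, 75 mm apart. Origin: its centre, level with the board's top; y along the row to the left.
- mark_d: Fourth mark, counted from the board's left (+y) end: a flat dark round inlay, 26 mm across, on a fixed pale wooden board (100 x 300 mm, 12 mm thick) with four such marks in a row, 75 mm apart. Origin: its centre, level with the board's top; y along the row to the left.
- bell: Counter bell, a steel dome on a black foot, 82 mm across, 58 mm tall, loose on the counter just off either the left or the right end of the board. Origin: centre of its underside. It shows at which end the row starts. Off the other end stands a red-topped wind-up timer (63 mm across, 52 mm tall, fixed); both stand 88 mm beyond the end mark, in line with the row.
- wavy_cutter: A loose steel cookie cutter with a wavy, flower-shaped outline, 66 x 74 mm, 30 mm tall, standing among the round ones; not part of the set. Origin: centre of its underside. (Two low wooden rails are fixed to the counter behind the right end of the board; some jars stand farther back.)
There are look-alikes about, which are no part of the job. What is shaped like the cutter_62 but purple is not meant.

How it is judged:
By the outcome, as a careful person would: the job done as asked, in the order asked, and still so for the second after the job is handed in, with the robot touching nothing.
It also fails if it takes over 112 s, if anything falls off the work surface, if the arm or the gripper's body presses on something with over 40 N, if the wrist force passes 120 N, or if a joint passes its speed limit or range.

ROBOT

A 7-joint arm with a two-finger parallel gripper is mounted at the origin on a cart in front of the work surface, level with it; the furniture and walls round the work are solid. World frame = base frame: x ahead of the robot, y to its left, z up, the work surface at z = 0. Lengths are in mm, angles in rad, forces in N, time in s.
With the tool pointing down it reaches from about 425 to 1025 mm from the base axis. Payload 9.4 kg.
Tool frame: the origin (TCP) lies on the centre line of the jaws, within the pads' length; the fingertips stand 11 mm ahead of it and the grasp point (between the pads) lies 8 mm behind it; z points along the fingers, y is the line along which they close (so a half turn about z gives the same grasp; the last joint's range is limited). The gripper opens to 93 mm and grips with 3 to 60 N. Pads are 15 mm wide; open, the fingers measure 128 mm over their backs; the gripper's body (75 mm by 188 mm) begins 65 mm behind the grasp point.
Start: joints at [-1.337, 0.599, -0.003, 1.599, 0.002, 0.943, -0.08], TCP at [221.724, 690.263, 229.618] pointing down, gripper open.
Joint ranges: [-2.57, 2.57], [-0.35, 1.97], [-1.29, 1.29], [0.11, 2.56], [-1.05, 4.19], [0.11, 1.86], [-2.63, 2.63]. Speed limits (rad/s): [2.22, 2.22, 3.01, 3.01, 3.14, 3.14, 3.14].

INTERFACE

Orientations are given as a 3x3 rotation matrix whose columns are the frame's x, y, z axes.
In Python, from workcell import * gives the robot as it stands.
- The arm moves only by the tool play_rows, never from a script. Its argument "commands" is one flat list of numbers, 5 for each row, row after row: the shift along the world's x, y, z in cm, then the turn about the world's z in rad, then the closure, from 0 (fully open) to 1 (shut). In form: [x, y, z, yaw, claw, x, y, z, yaw, claw, ...]. A call has 1 to 20 rows; each row shifts and turns the commanded pose from where the row before left it; what a row does not reach is not made up. A row lasts 1/10 s, in which the tool goes at most 50 mm and 8.59 degrees, less where a joint would pass 70% of its speed; a pose out of reach is approached as far as the arm can. A call is refused whole if a number of a shift passes 5 or a number of a turn 0.15, either way. A call with a gripper value outside its range is refused whole. The fingers move at their own pace and stop on an object; "squeeze" is the grip in N (left out, the last holds). Time passes only in rows, so rows that do not move let the fingers close. It gives the time, the measured TCP pose, the force, the opening and the grip force at its end, in the units of the state.
- sense(): the state, without advancing time (a new reading comes with each control period).
- capture(name): name is "scene" or "top" or "wrist"; returns a dict with "frame" (480x640x3 uint8, blue, green, red), "z_map" (480x640 float32, mm along the optical axis (not along the pixel's ray), 0 where there is no reading), "mtx" (3x3 intrinsics, pixels), "R" (3x3) and "t" (3): a world point X has camera coordinates R X + t. Camera axes: x right, y down, z forward; pixel columns grow to the right and rows downward; lengths in mm; the calibration is good to about 2 mm. The wrist camera is an equidistant fisheye: a pixel r from the principal point sees the ray r / f radians off the axis. A picture is of the moment at which its call begins.
- finish_job(): hands the job in; it is judged then, once.
The state is a dict: "time_s": time; "joint_pos": joint angles; "joint_vel": joint speeds; "tau": joint torques, N m; "tool_pos": TCP position; "tcp_rot": TCP orientation; "ft_force": force on the tool from outside, world axes, zero at the start; "torque": the same for the moment, N m; "finger_gap": finger opening in mm; "finger_force": force on a finger pad.
Only numpy, scipy, OpenCV 4.12 (cv2) and the standard library are available. Lean on these libraries where they do the work, as an engineer would, in place of code of your own. Each camera call takes 0.05 s, during which the arm holds its last target. There are 200 camera calls.

## Working session

There is one attempt and no reset: what is moved stays moved. The work goes in short steps, Python scripts to look and compute and a tool call to move; the robot and the scene stay as the last step left them, time stands still between calls to the robot, and variables do not carry over. Pictures are saved under pics/ and viewed, at most 14 in all, crops included, and the job is handed in when it is done.

Besides the shell and the picture viewer there is one more tool, called after "Call:" as name(argument=value, ...), one argument or row to a line, values as JSON. play_rows: Moves the arm, as the interface text tells. Its arguments: {"type":"object","properties":{"commands":{"type":"array"},"squeeze":{"type":"number"}},"required":["commands"]}

```bash
mkdir -p pics; ls; python3 - <<'E'
from workcell import *
import cv2,numpy as np
for n in("scene","top"):
    c=capture(n); cv2.imwrite(f"pics/{n}0.png",c["frame"]); np.savez(f"/tmp/{n}0.npz",**c)
    print(n,np.round(-c["R"].T@c["t"]),np.round(c["R"][2],2),c["mtx"][0,0])
s=sense();print({k:np.round(v,3).tolist() for k,v in s.items()})
E
```

```text
pics
scene [  68. -624.  853.] [ 0.44  0.52 -0.73] 535.6324990450455
top [ 476.  -35. 1101.] [ 0.07 -0.01 -1.  ] 495.96541673949315
{'time_s': 0.1, 'joint_pos': [-1.337, 0.6, -0.003, 1.6, 0.002, 0.943, -0.08], 'joint_vel': [-0.001, -0.001, -0.0, -0.003, 0.001, -0.0, -0.001], 'tau': [0.006, -76.656, 1.503, -25.294, -0.052, 0.014, 0.0], 'tool_pos': [221.573, 689.862, 228.838], 'tcp_rot': [[-0.952, 0.306, -0.0], [0.306, 0.952, -0.001], [-0.0, -0.001, -1.0]], 'ft_force': [-0.546, -1.289, 0.198], 'torque': [-0.006, -0.003, 0.027], 'finger_force': 0.0, 'finger_gap': 92.842}
```

View pics/scene0.png

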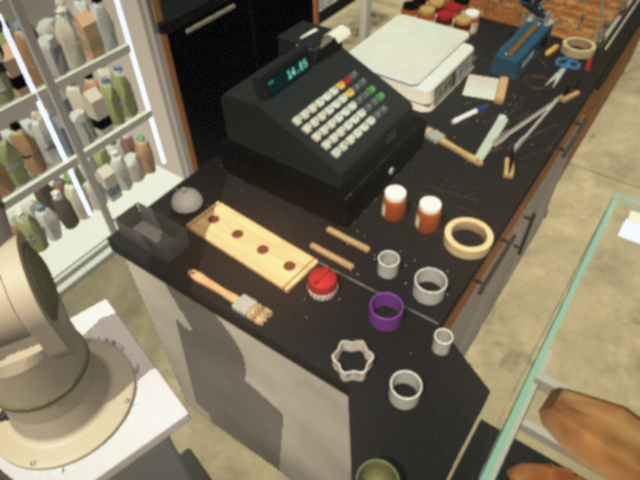

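View pics/top0.png

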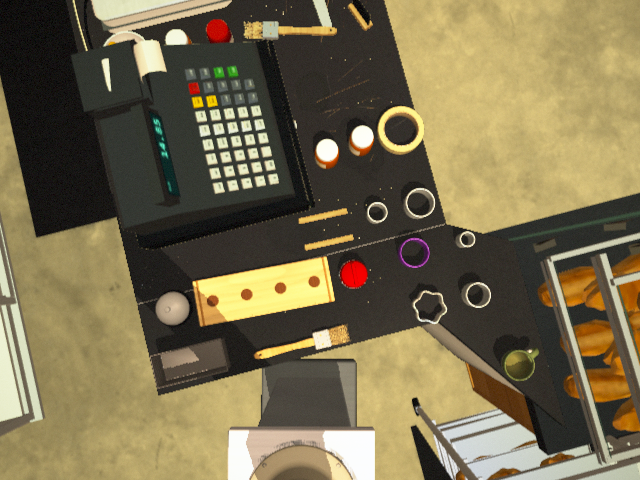

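Top view: the bell is at (173,308), left of the board, and the timer at (354,275), right of it. So the smallest cutter goes on mark_a (213,301), then b (247,294) and c (280,288), with the largest on d (314,282).

Look-alikes in the top view:
- **Plain steel rings:** (466,240), (376,212), (477,294), (420,203). These are the four wanted.
- **Not meant:** purple ring (414,252), wavy cutter (430,306), tape roll (400,130), jar lids (327,153) and (361,139), mug (520,365).

I'll measure both views next.

```bash
cat > h.py <<'E'
import numpy as np,cv2
def world(c):
    K=c["mtx"];v,u=np.mgrid[:480,:640];z=c["z_map"]
    P=np.stack([(u-K[0,2])/K[0,0]*z,(v-K[1,2])/K[1,1]*z,z],-1)
    return (P-c["t"])@c["R"]
def ray(c,u,v):
    K=c["mtx"];d=np.array([(u-K[0,2])/K[0,0],(v-K[1,2])/K[1,1],1.])@c["R"]
    return -c["R"].T@c["t"],d/np.linalg.norm(d)
def plane(c,u,v,z):
    o,d=ray(c,u,v);return o+d*(z-o[2])/d[2]
def tri(r1,r2):
    A=np.stack([r1[1],-r2[1]],1);s=np.linalg.lstsq(A,r2[0]-r1[0],rcond=None)[0]
    p,q=r1[0]+s[0]*r1[1],r2[0]+s[1]*r2[1];return (p+q)/2,np.linalg.norm(p-q)
E
python3 - <<'E'
from h import *
T=dict(np.load("/tmp/top0.npz"));S=dict(np.load("/tmp/scene0.npz"))
g={"r42":((376,212),(388,263)),"r62":((420,203),(430,286)),"r32":((466,240),(443,341)),"r52":((477,294),(405,389)),"purple":((414,252),(386,311)),"wavy":((430,306),(352,360)),
"a":((213,301),(213,226)),"b":((247,294),(236,234)),"c":((280,288),(263,249)),"d":((314,282),(290,265)),"bell":((173,308),(186,200)),"timer":((354,275),(322,282))}
for n,(a,b) in g.items():
    res=[]
    for c,(u,v) in((T,a),(S,b)):
        W=world(c); r=28; f=c["frame"];hsv=cv2.cvtColor(f,cv2.COLOR_BGR2HSV)
        if n in "abcd": m=(f.max(2)<125)
        else: m=(W[...,2]>14)&(W[...,2]<70)&(c["z_map"]>0)
        w=np.zeros((480,640),np.uint8);cv2.circle(w,(u,v),7 if n in "abcd" else r,1,-1)
        m=m.astype(np.uint8)*w
        k,l,st,cen=cv2.connectedComponentsWithStats(m,connectivity=8)
        if k<2: print(n,"none");continue
        i=1+np.argmax(st[1:,4]);pts=np.argwhere(l==i)[:,::-1]
        Q=W[l==i]; zt=np.percentile(Q[:,2],90)
        (x,y),rr=cv2.minEnclosingCircle(pts.astype(np.float32))
        h=cv2.convexHull(pts.astype(np.int32));e=cv2.fitEllipse(h) if len(h)>4 else None
        top=Q[Q[:,2]>zt-8]; (X,Y),R=cv2.minEnclosingCircle(top[:,:2].astype(np.float32))
        res.append((np.round([x,y],1),st[i,4],"ztop",round(zt),"XY,D",round(X),round(Y),round(2*R)))
        if n in"abcd": res[-1]+=(cen[i],)
    print(n,*res,sep="\n   ")
    if n in"abcd": print(tri(ray(T,*res[0][-1]),ray(S,*res[1][-1])),plane(T,*res[0][-1],12))
E
```

```text
r42
   (array([376.7, 212.6]), np.int32(143), 'ztop', 41, 'XY,D', 621, -161, 44)
   (array([388. , 262.1]), np.int32(347), 'ztop', 38, 'XY,D', 620, -160, 46)
r62
   (array([419.2, 202.9]), np.int32(256), 'ztop', 40, 'XY,D', 643, -254, 64)
   (array([429.6, 283.9]), np.int32(579), 'ztop', 38, 'XY,D', 641, -253, 66)
r32
   (array([466., 240.]), np.int32(144), 'ztop', 41, 'XY,D', 563, -355, 34)
   (array([441.9, 339.5]), np.int32(307), 'ztop', 39, 'XY,D', 562, -355, 35)
r52
   (array([476.4, 295. ]), np.int32(254), 'ztop', 41, 'XY,D', 443, -377, 55)
   (array([404.5, 388. ]), np.int32(540), 'ztop', 39, 'XY,D', 444, -376, 55)
purple
   (array([413.7, 253.3]), np.int32(231), 'ztop', 41, 'XY,D', 534, -241, 64)
   (array([385.5, 309.6]), np.int32(593), 'ztop', 39, 'XY,D', 534, -240, 67)
wavy
   (array([429.4, 307.3]), np.int32(186), 'ztop', 31, 'XY,D', 417, -275, 72)
   (array([352.4, 357.8]), np.int32(428), 'ztop', 30, 'XY,D', 418, -276, 74)
a
   (array([210.5, 302. ]), np.int32(33), 'ztop', 14, 'XY,D', 425, 200, 20, array([209.93939394, 302.51515152]))
   (array([211. , 220.5]), np.int32(4), 'ztop', 11, 'XY,D', 421, 196, 5, array([210.75, 220.25]))
(array([423.04716363, 202.85910756,   3.00550232]), np.float64(0.5726984871770504)) [423.7246783  200.75362627  12.        ]
b none
b none
bTraceback (most recent call last):
  File "<stdin>", line 23, in <module>
IndexError: list index out of range
```

Rings agree between the two views to 2 mm, with heights of 38–41 mm. Next: the marks and the obstacle clearances.

```bash
python3 - <<'E'
from h import *
T=dict(np.load("/tmp/top0.npz"));S=dict(np.load("/tmp/scene0.npz"))
P={}
for n,a,b in(("a",(213,301),(213,226)),("b",(247,294),(236,234)),("c",(280,288),(263,249)),("d",(314,282),(290,265))):
    cs=[]
    for c,(u,v) in((T,a),(S,b)):
        f=c["frame"][v-12:v+13,u-12:u+13,1]
        g=cv2.threshold(f,0,1,cv2.THRESH_BINARY_INV+cv2.THRESH_OTSU)[1]
        k,l,st,cen=cv2.connectedComponentsWithStats(g)
        i=min((i for i in range(1,k) if st[i,4]>20),key=lambda i:np.hypot(*(cen[i]-12)))
        cs.append(cen[i]+[u-12,v-12]);A=st[i]
        print(n,np.round(cs[-1],1),A)
    p,e=tri(ray(T,*cs[0]),ray(S,*cs[1]));P[n]=p
    print("  tri",p.round(1),round(e,1),"top@12",plane(T,*cs[0],12).round(1),"scene@12",plane(S,*cs[1],12).round(1))
H=np.full((16,24),-99.)
for c in(T,S):
    W=world(c)[c["z_map"]>0]
    i=((W[:,0]-300)//30).astype(int);j=((W[:,1]+460)//30).astype(int)
    k=(i>=0)&(i<16)&(j>=0)&(j<24)&(W[:,2]<600);np.maximum.at(H,(i[k],j[k]),W[k,2])
print("y",[300-0+ -460+30*j-300 for j in range(23,-1,-1)])
for i in range(15,-1,-1): print(300+30*i,H[i,::-1].astype(int).tolist())
E
```

```text
a [209.1 304.3] [  0   4  20  21 318]
a [207.1 222.6] [  0   0  19  25 257]
  tri [417.1 207.2  -3.8] 4.5 top@12 [419.8 202.5  12. ] scene@12 [408.9 193.3  12. ]
b [246.3 294.1] [  6   7  12  11 105]
b [237.  233.5] [ 8  8 11  8 76]
  tri [441.7 122.7  10.1] 1.5 top@12 [442.4 122.   12. ] scene@12 [440.3 121.5  12. ]
c [280.  287.7] [  7   6  11  12 102]
c [262.4 249. ] [ 6  8 12  9 86]
  tri [456.3  48.9  10.5] 1.0 top@12 [456.7  48.6  12. ] scene@12 [455.2  48.1  12. ]
d [313.7 281.2] [  6   6  12  11 105]
d [289.2 265.3] [ 6  8 12 10 88]
  tri [471.  -24.7  10.9] 0.8 top@12 [471.3 -24.9  12. ] scene@12 [470.1 -25.3  12. ]
y [230, 200, 170, 140, 110, 80, 50, 20, -10, -40, -70, -100, -130, -160, -190, -220, -250, -280, -310, -340, -370, -400, -430, -460]
750 [275, 215, 210, 203, 189, 179, 166, 139, 95, 74, 73, 71, 73, 74, 26, 27, 26, 26, -12, -99, -99, -99, -99, -99]
720 [282, 217, 210, 209, 196, 178, 167, 146, 99, 73, 74, 72, 54, 48, 3, 5, 3, 6, 1, -99, -99, -99, -99, -99]
690 [282, 238, 209, 210, 198, 185, 175, 148, 98, 90, 19, 5, 6, 4, 3, 4, 4, 3, 3, -99, -99, -99, -99, -99]
660 
[... 554 characters left out ...]
 45, 3, 4, 43, 38, 42, 4, 4, 3, 6, 4, 5]
480 [4, 4, 12, 14, 14, 15, 15, 15, 15, 17, 15, 49, 54, 45, 3, 36, 42, 42, 4, 4, 4, 4, 3, 3]
450 [13, 15, 15, 15, 16, 16, 16, 16, 16, 16, 16, 47, 56, 44, 6, 4, 4, 29, 4, 4, 44, 43, 39, 5]
420 [40, 17, 17, 15, 15, 16, 16, 16, 15, 15, 15, 9, 5, 4, 4, 3, 34, 31, 32, 5, 46, 42, 40, 3]
390 [39, 15, 17, 16, 17, 16, 15, 15, 16, 14, 6, 4, 4, 5, 3, 6, 30, 31, 31, 31, 40, 43, 5, 4]
360 [34, 15, 14, 14, 13, 4, 5, 4, 3, 11, 14, 13, 11, 5, 3, 5, 3, 33, 31, 5, 4, 3, 4, 4]
330 [52, 54, 53, 55, 3, 4, 4, 12, 14, 16, 16, 14, 10, 4, 2, 1, -99, -99, -99, 3, 4, 3, 4, 3]
300 [52, 23, 6, 54, 4, 13, 13, 14, 14, 14, 15, 1, -99, -99, -99, -99, -99, -99, -99, -99, -1, 4, 50, 52]
```

Marks b, c and d are 74.9 mm apart at z≈11. Mark a extrapolates to (427.6,195.4), because its segmentation was spoiled by the dark surround. Now swinging round in front of the till towards the right side.

Call:
play_rows(
  commands=[0,-3,0,-0.1,0,0,-3,0,-0.1,0,0,-3,0,-0.1,0,0,-3,0,-0.1,0,0,-3,0,-0.1,0,0,-3,0,-0.1,0,0,-3,0,-0.1,0,0,-3,0,-0.1,0,1.9,-2.9,0,-0.1,0,1.9,-2.9,0,-0.1,0,1.9,-2.9,0,-0.06,0,1.9,-2.9,0,0,0,1.9,-2.9,0,0,0,1.9,-2.9,0,0,0,1.9,-2.9,0,0,0,1.9,-2.9,0,0,0,1.9,-2.9,0,0,0,1.9,-2.9,0,0,0,1.9,-2.9,0,0,0,1.9,-2.9,0,0,0],
  squeeze=15,
)

```text
time_s: 2.1
tool_pos: [450.2, 101.0, 229.6]
tcp_rot: [[-0.199, 0.98, -0.0], [0.98, 0.199, 0.0], [0.0, -0.0, -1.0]]
ft_force: [0.3, 0.5, -0.8]
finger_gap: 93.1
finger_force: 0.0
```

Call:
play_rows(
  commands=[0,-3,0,0,0,0,-3,0,0,0,0,-3,0,0,0,0,-3,0,0,0,0,-3,0,0,0,0,-3,0,0,0,0,-3,0,0,0,0,-3,0,0,0,0,-3,0,0,0,0,-3,0,0,0,0,-3,0,0,0,0,-3,0,0,0,0,-3,0,0,0,0,-3,0,0,0,0,-2,0,0,0,0,-1,0,0,0,0,0,0,0,0],
)

```text
time_s: 3.8
tool_pos: [449.3, -348.6, 229.4]
tcp_rot: [[-0.197, 0.98, -0.0], [0.98, 0.197, -0.0], [-0.0, -0.0, -1.0]]
ft_force: [-1.0, -0.7, -0.5]
finger_gap: 92.7
finger_force: 0.0
```

```bash
cat >> h.py <<'E'
def fworld(c):
    K=c["mtx"];v,u=np.mgrid[:480,:640].astype(float)
    a,b=(u-K[0,2])/K[0,0],(v-K[1,2])/K[1,1];r=np.hypot(a,b)+1e-9
    s=np.where(r<1.45,np.tan(np.minimum(r,1.45))/r,0);z=c["z_map"]
    return (np.stack([a*s*z,b*s*z,z],-1)-c["t"])@c["R"]
def rim(c,xy,D,zlo=28,zhi=50,W=None):
    "least-squares circle centre of the outer rim near xy, height"
    W=fworld(c) if W is None else W
    m=(c["z_map"]>0)&(W[...,2]>zlo)&(W[...,2]<zhi)&(np.hypot(W[...,0]-xy[0],W[...,1]-xy[1])<D/2+12)
    Q=W[m];zt=np.percentile(Q[:,2],85);Q=Q[Q[:,2]>zt-5]
    (x,y),r=cv2.minEnclosingCircle(Q[:,:2].astype(np.float32))
    A=np.c_[Q[:,:2],np.ones(len(Q))];s=np.linalg.lstsq(A,(Q[:,:2]**2).sum(1),rcond=None)[0]
    return dict(enc=np.round([x,y,2*r],1),fit=np.round(s[:2]/2,1),z=round(zt,1),n=len(Q))
E
python3 - <<'E'
from h import *
from workcell import *
c=capture("wrist");cv2.imwrite("pics/w1.png",c["frame"])
for n,p,D in(("52",(443,-377),52),("32",(563,-355),32),("62",(643,-254),62),("42",(621,-161),42)): 
    try:print(n,rim(c,p,D))
    except Exception as e:print(n,e)
print(-c["R"].T@c["t"])
E
```

```text
52 {'enc': array([ 446.2, -374.6,   54.6]), 'fit': array([ 445.7, -374.6]), 'z': np.float64(41.3), 'n': 568}
32 {'enc': array([ 565.2, -353.3,   34.2]), 'fit': array([ 564.9, -353.1]), 'z': np.float64(41.3), 'n': 323}
62 {'enc': array([ 643.7, -252.5,   65.1]), 'fit': array([ 643.4, -252.8]), 'z': np.float64(41.1), 'n': 602}
42 {'enc': array([ 622.8, -159.5,   45.6]), 'fit': array([ 622. , -159.8]), 'z': np.float64(41.2), 'n': 410}
[ 435.65909876 -278.80487514  384.94027903]
```

View pics/w1.png

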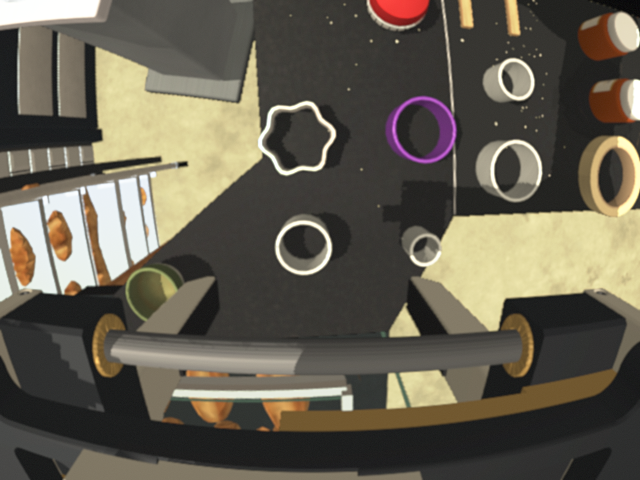

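The wrist view shows the 52 ring at (303,247), the 32 at (422,246), the 62 at (514,170) and the 42 at (514,80). The wavy cutter is at (297,137) and the purple ring at (422,130). The diameters and heights match the choice, so I'm picking the 52.

Call:
play_rows(
  commands=[-0.5,-1.7,-1,0,0,0,-1,-3,0,0,0,0,-4,0,0,0,0,-4,0,0,0,0,-4,0,0,0,0,-3,0,0,0,0,-1.3,0,0,0,0,-1,0,0,0,0,0,0,0],
)

```text
time_s: 4.75
tool_pos: [444.9, -374.1, 16.4]
tcp_rot: [[-0.199, 0.98, -0.0], [0.98, 0.199, 0.001], [0.001, -0.0, -1.0]]
ft_force: [0.8, -0.0, -0.0]
finger_gap: 93.1
finger_force: 0.0
```

Call:
play_rows(
  commands=[0,0,0,0,0.5,0,0,0,0,0.6,0,0,0,0,0.6,0,0,0,0,0.6,0,0,0,0,0.6,0,0,0,0,0.6,0,0,0,0,0.6,0,0,0,0,0.6],
)

```text
time_s: 5.55
tool_pos: [444.8, -374.8, 16.8]
tcp_rot: [[-0.199, 0.98, 0.0], [0.98, 0.199, -0.0], [-0.0, 0.0, -1.0]]
ft_force: [-1.1, -0.1, 3.3]
finger_gap: 50.9
finger_force: 14.9
```

Call:
play_rows(
  commands=[0,0,1,0,0.6,0,0,3,0,0.6,0,0,3,0,0.6,0,0,3,0,0.6,0,0,0,0,0.6],
)

```text
time_s: 6.05
tool_pos: [445.9, -376.0, 120.5]
tcp_rot: [[-0.198, 0.98, 0.004], [0.98, 0.198, -0.003], [-0.004, 0.004, -1.0]]
ft_force: [0.4, -0.2, -1.3]
finger_gap: 51.0
finger_force: 14.9
```

```bash
python3 - <<'E'
from h import *
from workcell import *
c=capture("wrist");cv2.imwrite("pics/w2.png",c["frame"])
s=sense();print(s["tool_pos"],s["finger_gap"])
T=capture("top");W=world(T);p=s["tool_pos"]
print(rim(T,p[:2],52,zlo=110,zhi=150,W=W))
E
```

```text
[ 445.47113461 -375.26446098  118.65894725] 50.88731606268516
{'enc': array([ 438.7, -378.1,   61.4]), 'fit': array([ 443.5, -377.1]), 'z': np.float64(140.6), 'n': 60}
```

View pics/w2.png

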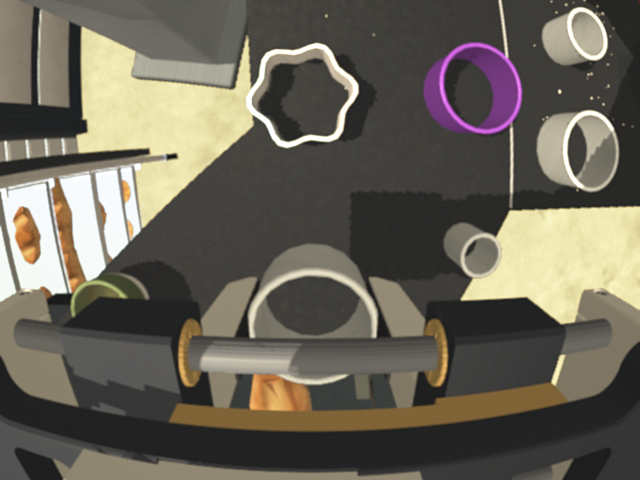

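The ring is held squarely: its rim is centred near (313,320) between the pads, and the neighbours were not disturbed. Carrying it towards the board.

Call:
play_rows(
  commands=[0.1,2,0,0,0.6,0.1,3,0,0,0.6,0.1,3,0,0,0.6,0.1,3,0,0,0.6,0.1,3,0,0,0.6,0.1,3,0,0,0.6,0.1,3,0,0,0.6,0.1,3,0,0,0.6,0.1,3,0,0,0.6,0.1,3,0,0,0.6,0.1,2,0,0,0.6,0,0.5,0,0,0.6,0,0,0,0,0.6,0,0,0,0,0.6],
)

```text
time_s: 7.55
tool_pos: [455.5, -60.7, 116.3]
tcp_rot: [[-0.198, 0.98, -0.001], [0.98, 0.198, -0.001], [-0.001, -0.001, -1.0]]
ft_force: [0.5, 0.1, -0.3]
finger_gap: 51.0
finger_force: 14.9
```

```bash
python3 - <<'E'
from h import *
from workcell import *
c=capture("wrist");cv2.imwrite("pics/w3.png",c["frame"]);np.savez("/tmp/w3.npz",**c)
s=sense();print(s["tool_pos"],s["finger_gap"])
W=fworld(c);g=c["frame"][...,1].astype(float);P=W
for n,x,y in(("a",427.6,195.4),("b",442.2,122),("c",456.5,48.6),("d",471,-24.9)):
    m=(c["z_map"]>0)&(np.hypot(W[...,0]-x,W[...,1]-y)<22)&(W[...,2]<30)&(W[...,2]>3)
    if m.sum()<50: print(n,"hidden");continue
    t,_=cv2.threshold(g[m].astype(np.uint8).reshape(-1,1),0,1,cv2.THRESH_BINARY_INV+cv2.THRESH_OTSU)
    l=cv2.connectedComponentsWithStats((m&(g<t)).astype(np.uint8));i=1+np.argmax(l[2][1:,4]);k=l[1]==i
    Q=W[k];(ex,ey),er=cv2.minEnclosingCircle(Q[:,:2].astype(np.float32))
    print(n,l[3][i].round(),"enc",round(ex,1),round(ey,1),"D",round(2*er,1),"z",np.median(Q[:,2]).round(1),"mean",Q[:,:2].mean(0).round(1))
E
```

```text
[455.53202385 -60.97516761 116.42992926] 50.80406546553576
a hidden
b [347.   4.] enc 444.2 119.4 D 23.6 z 12.9 mean [444.8 116.6]
c [346.  94.] enc 457.5 50.2 D 25.7 z 13.0 mean [457.4  50.1]
d [350. 206.] enc 476.0 -27.5 D 36.9 z 12.9 mean [476.4 -26.5]
```

View pics/w3.png

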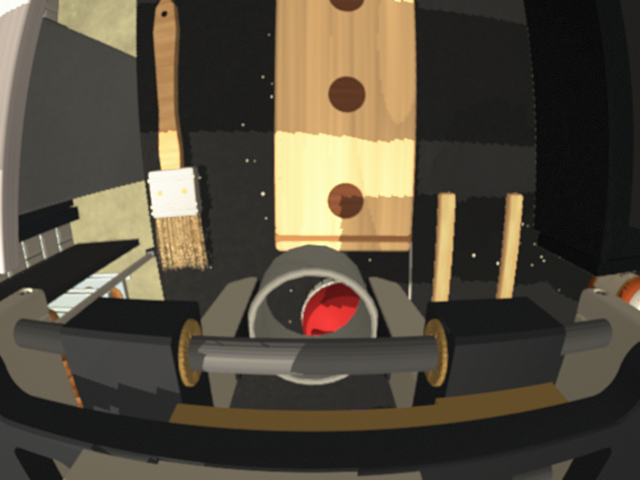

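The wrist view shows the 52 in the jaws, with mark c at (346,94), d at (346,200) and b at (347,4). The marks read z≈13. Going on to c.

Call:
play_rows(
  commands=[0.1,2,0,0,0.6,0.1,3,0,0,0.6,0,3,0,0,0.6,0,2,0,0,0.6,0,1,0,0,0.6,0,0,-2,0,0.6,0,0,-3,0,0.6,0,0,-2.4,0,0.6,0,0,-0.8,0,0.6,0,0,0,0,0.6,0,0,0,0,0.6,0,0,0,0,0.6],
)

```text
time_s: 8.8
tool_pos: [458.3, 50.0, 35.6]
tcp_rot: [[-0.198, 0.98, 0.001], [0.98, 0.198, 0.0], [-0.0, 0.001, -1.0]]
ft_force: [-0.2, -0.8, -0.7]
finger_gap: 50.6
finger_force: 14.9
```

Call:
play_rows(
  commands=[-0.1,0,-0.4,0,0.6,0,0,-0.2,0,0.6,0,0,0,0,0.6,0,0,0,0,0.6],
)

```text
time_s: 9.2
tool_pos: [456.8, 50.5, 28.8]
tcp_rot: [[-0.199, 0.98, 0.0], [0.98, 0.199, 0.0], [0.0, 0.0, -1.0]]
ft_force: [-0.2, 0.7, 1.9]
finger_gap: 51.4
finger_force: 14.9
```

Call:
play_rows(
  commands=[0,0,0,0,0.3,0,0,0,0,0.2,0,0,0,0,0.2,0,0,0,0,0.2,0,0,2,0,0.2,0,0,3,0,0.2,0,0,3,0,0.2,0,0,3,0,0.2,0,-3,2,0,0.2,0,-3,0,0,0.2,0,-2,0,0,0.2,0,0,0,0,0.2,0,0,0,0,0.2],
)

```text
time_s: 10.5
tool_pos: [456.5, -29.7, 158.6]
tcp_rot: [[-0.198, 0.98, -0.0], [0.98, 0.198, 0.0], [0.0, -0.0, -1.0]]
ft_force: [0.0, 0.6, 0.1]
finger_gap: 74.5
finger_force: 0.0
```

```bash
cat >> h.py <<'E'
def mark(c,x,y):
    W=fworld(c);g=c["frame"][...,1]
    m=(c["z_map"]>0)&(np.hypot(W[...,0]-x,W[...,1]-y)<22)&(W[...,2]<30)&(W[...,2]>3)
    t,_=cv2.threshold(g[m].reshape(-1,1),0,1,cv2.THRESH_BINARY_INV+cv2.THRESH_OTSU)
    l=cv2.connectedComponentsWithStats((m&(g<t)).astype(np.uint8));i=1+np.argmax(l[2][1:,4])
    Q=W[l[1]==i];(ex,ey),er=cv2.minEnclosingCircle(Q[:,:2].astype(np.float32))
    return np.round([ex,ey,2*er,np.median(Q[:,2])],1),l[3][i].round()
E
python3 - <<'E'
from h import *
from workcell import *
c=capture("wrist");cv2.imwrite("pics/w4.png",c["frame"])
s=sense();print(s["tool_pos"],s["finger_gap"])
print(rim(c,(457,50),52,40,65));T=capture("top");print(rim(T,(457,50),52,40,65,W=world(T)))
for n,x,y in(("c",457,50),("a",427.6,195.4),("b",442.2,122),("d",471,-24.9)):
    try:print(n,mark(c,x,y))
    except Exception as e:print(n,"x")
E
```

```text
[456.57088299 -29.12991936 158.45141576] 74.20660519860957
{'enc': array([457.3,  50.1,  54.4]), 'fit': array([457.3,  50. ]), 'z': np.float64(53.3), 'n': 1074}
{'enc': array([465. ,  70.8,  13.3]), 'fit': array([463.3,  65.1]), 'z': np.float64(53.0), 'n': 7}
c (array([457.4,  50.3,  25.5,  13. ]), array([333., 138.]))
a x
b (array([443. , 124. ,  25.7,  12.9]), array([333.,  48.]))
d (array([472. , -23. ,  25.6,  13.1]), array([332., 229.]))
```

View pics/w4.png

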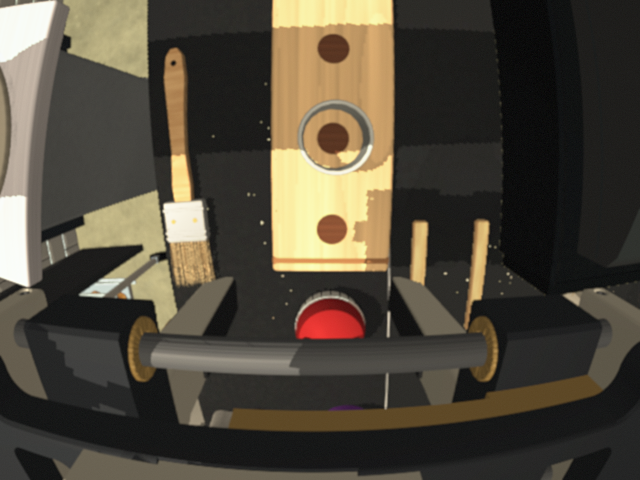

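The 52 is within 0.3 mm of mark c: rim (457.3,50.1), mark (457.4,50.3). In the image the ring surrounds the mark at (333,138). Next is the 42.

Call:
play_rows(
  commands=[1.6,-1.2,0,0,0.2,3,-2.4,0,0,0.2,3,-2.4,0,0,0.2,3,-2.4,0,0,0.2,3,-2.4,0,0,0.2,2,-1.4,0,0,0.2,1,-0.8,0,0,0.2,0,0,-2,0,0.2,0,0,-3,0,0.2,0,0,-3,0,0.2,0,0,-2,0,0.2,0,0,0,0,0.2,0,0,0,0,0.2],
)

```text
time_s: 11.9
tool_pos: [622.4, -159.0, 58.7]
tcp_rot: [[-0.199, 0.98, -0.001], [0.98, 0.199, 0.0], [0.001, -0.001, -1.0]]
ft_force: [-0.3, -0.6, 0.7]
finger_gap: 74.5
finger_force: 0.0
```

Call:
play_rows(
  commands=[0,0,-2,0,0.2,0,0,-1.7,0,0.2,0,0,-0.5,0,0.2,0,0,0,0,0.2,0,0,0,0,0.5,0,0,0,0,0.7,0,0,0,0,0.7,0,0,0,0,0.7,0,0,0,0,0.7,0,0,0,0,0.7,0,0,0,0,0.7],
)

```text
time_s: 13.0
tool_pos: [622.9, -159.7, 16.9]
tcp_rot: [[-0.199, 0.98, 0.0], [0.98, 0.199, -0.0], [-0.0, 0.0, -1.0]]
ft_force: [-0.1, 2.0, 4.4]
finger_gap: 42.5
finger_force: 15.0
```

Call:
play_rows(
  commands=[0,0,1,0,0.7,0,0,3,0,0.7,0,0,3,0,0.7,0,0,3,0,0.7,-2,1.5,0,0,0.7,-3,2.5,0,0,0.7,-3,2.5,0,0,0.7,-3,2.5,0,0,0.7,-2.5,2.5,0,0,0.7,-1,3,0,0,0.7,-1,3,0,0,0.7,-1,3,0,0,0.7,-1,3,0,0,0.7,-0.5,3,0,0,0.7,0,1.3,0,0,0.7,0,0.5,0,0,0.7,0,0,0,0,0.7,0,0,0,0,0.7],
)

```text
time_s: 14.8
tool_pos: [442.9, 122.4, 116.8]
tcp_rot: [[-0.198, 0.98, 0.0], [0.98, 0.198, -0.0], [-0.0, 0.0, -1.0]]
ft_force: [0.9, -0.3, -0.3]
finger_gap: 42.2
finger_force: 15.0
```

Call:
play_rows(
  commands=[0,0.1,-1.5,0,0.7,0,0,-3,0,0.7,0,0,-2.5,0,0.7,0,0,-1,0,0.7,0,0,-0.3,0,0.7,0,0,0,0,0.7,0,0,0,0,0.7],
)

```text
time_s: 15.5
tool_pos: [443.1, 123.8, 34.2]
tcp_rot: [[-0.198, 0.98, 0.001], [0.98, 0.198, -0.0], [-0.0, 0.001, -1.0]]
ft_force: [-0.1, 0.4, -0.3]
finger_gap: 42.5
finger_force: 15.0
```

Call:
play_rows(
  commands=[0,0,-0.3,0,0.7,0,0,-0.2,0,0.7,0,0,0,0,0.7,0,0,0,0,0.4,0,0,0,0,0.3,0,0,0,0,0.3,0,0,0,0,0.3,0,0,2,0,0.3,0,0,3,0,0.3,0,0,3,0,0.3,0,0,3,0,0.3,0,-2,2,0,0.3,0.5,-3,0,0,0.3,0.5,-3,0,0,0.3,0.5,-2,0,0,0.3,0,0,0,0,0.3],
)

```text
time_s: 17.1
tool_pos: [458.1, 21.8, 159.0]
tcp_rot: [[-0.195, 0.981, 0.001], [0.981, 0.195, -0.001], [-0.001, 0.001, -1.0]]
ft_force: [0.4, -0.1, 0.1]
finger_gap: 65.1
finger_force: 0.0
```

```bash
python3 - <<'E'
from h import *
from workcell import *
c=capture("wrist")
s=sense();print(s["tool_pos"],s["finger_gap"])
print(rim(c,(443,124),42,40,65),rim(c,(457,50),52,40,65))
for n,x,y in(("a",428,197),("b",443,124),("c",457,50)):
    try:print(n,mark(c,x,y))
    except Exception as e:print(n,"x")
E
```

```text
[457.71888505  23.31030031 158.71680192] 64.9488921866218
{'enc': array([443.3, 125.3,  44.2]), 'fit': array([443.3, 125.1]), 'z': np.float64(53.3), 'n': 872} {'enc': array([457.2,  49.9,  54.6]), 'fit': array([457.2,  50.4]), 'z': np.float64(53.3), 'n': 1058}
a (array([428.5, 197.8,  26.1,  13. ]), array([318.,  20.]))
b (array([443. , 124.2,  25.6,  13. ]), array([318., 107.]))
c (array([457.2,  50.7,  26.4,  13.1]), array([317., 199.]))
```

The 42 is about 1 mm off mark b, which is fine. Mark a is confirmed at (428.5,197.8). Next is the 32.

Call:
play_rows(
  commands=[0.4,-1.5,0,0,0.3,0.8,-3,0,0,0.3,0.9,-3,0,0,0.3,0.9,-3,0,0,0.3,0.9,-3,0,0,0.3,0.9,-3,0,0,0.3,0.9,-3,0,0,0.3,0.9,-3,0,0,0.3,0.9,-3,0,0,0.3,0.9,-3,0,0,0.3,0.9,-3,0,0,0.3,0.9,-3,0,0,0.3,0.5,-2,0,0,0.3,0,-1,0,0,0.3,0,0,-3,0,0.3,0,0,-4,0,0.3,0,0,-2,0,0.3,0,0,0,0,0.3,0,0,0,0,0.3],
)

```text
time_s: 19.05
tool_pos: [564.8, -349.8, 68.8]
tcp_rot: [[-0.2, 0.98, -0.001], [0.98, 0.2, 0.001], [0.001, -0.001, -1.0]]
ft_force: [0.0, -0.0, 0.1]
finger_gap: 65.4
finger_force: 0.0
```

Call:
play_rows(
  commands=[0,-0.3,-2,0,0.3,0,0,-2.3,0,0.3,0,0,-0.8,0,0.3,0,0,0,0,0.3,0,0,0,0,0.6,0,0,0,0,0.8,0,0,0,0,0.8,0,0,0,0,0.8,0,0,0,0,0.8,0,0,0,0,0.8,0,0,0,0,0.8],
)

```text
time_s: 20.15
tool_pos: [564.9, -353.8, 17.9]
tcp_rot: [[-0.199, 0.98, 0.0], [0.98, 0.199, -0.0], [-0.0, 0.0, -1.0]]
ft_force: [-0.1, 1.5, 4.5]
finger_gap: 30.4
finger_force: 15.0
```

Call:
play_rows(
  commands=[0,0,1,0,0.8,0,0,3,0,0.8,0,0,3,0,0.8,0,0,3,0,0.8,-0.5,1.5,0,0,0.8,-1,3,0,0.05,0.8,-1,3,0,0.1,0.8,-1,3,0,0.1,0.8,-1,3,0,0.1,0.8,-1,3,0,0.1,0.8,-1,3,0,0.1,0.8,-1,3,0,0.1,0.8,-1,3,0,0.1,0.8,-1,3,0,0.1,0.8,-0.5,1.5,0,0.1,0.8],
)

```text
time_s: 21.65
tool_pos: [462.8, -51.0, 117.4]
tcp_rot: [[-0.916, 0.402, -0.002], [0.402, 0.916, 0.001], [0.002, 0.0, -1.0]]
ft_force: [0.3, -0.4, 0.2]
finger_gap: 31.0
finger_force: 15.0
```

Call:
play_rows(
  commands=[-0.4,3,0,0.1,0.8,-0.4,3,0,0.1,0.8,-0.4,3,0,0.1,0.8,-0.4,3,0,0.1,0.8,-0.4,3,0,0,0.8,-0.4,3,0,0,0.8,-0.4,3,0,0,0.8,-0.4,2,0,0,0.8,-0.4,1.5,0,0,0.8,0,0.5,0,0,0.8,0,0,0,0,0.8,0,0,0,0,0.8,0,0,0,0,0.8],
)

```text
time_s: 22.95
tool_pos: [428.8, 195.2, 117.6]
tcp_rot: [[-1.0, 0.022, -0.0], [0.022, 1.0, -0.0], [-0.0, -0.0, -1.0]]
ft_force: [0.3, 0.5, -0.3]
finger_gap: 30.6
finger_force: 15.0
```

Call:
play_rows(
  commands=[0,0.2,-1.5,0,0.8,0,0,-3,0,0.8,0,0,-2.5,0,0.8,0,0,-1,0,0.8,0,0,-0.2,0,0.8,0,0,0,0,0.8,0,0,0,0,0.8],
)

```text
time_s: 23.65
tool_pos: [429.2, 198.3, 36.5]
tcp_rot: [[-1.0, 0.021, 0.001], [0.021, 1.0, 0.001], [-0.001, 0.001, -1.0]]
ft_force: [0.6, 0.9, -0.6]
finger_gap: 30.7
finger_force: 15.0
```

Call:
play_rows(
  commands=[0,0,-0.4,0,0.8,0,0,-0.2,0,0.8,0,0,0,0,0.8,0,0,0,0,0.8,0,0,0,0,0.6,0,0,0,0,0.52,0,0,0,0,0.52,0,0,0,0,0.52],
)

```text
time_s: 24.45
tool_pos: [428.6, 198.2, 29.6]
tcp_rot: [[-1.0, 0.021, -0.0], [0.021, 1.0, -0.0], [0.0, -0.0, -1.0]]
ft_force: [-0.7, -0.0, 0.0]
finger_gap: 44.6
finger_force: 0.0
```

Call:
play_rows(
  commands=[0,0,1,0,0.52,0,0,3,0,0.52,0,0,4,0,0.52,0,0,4,0,0.52,0,0,1,0,0.4,0.3,-2,0,-0.13,0.2,0.3,-3,0,-0.13,0.1,0.3,-3,0,-0.13,0.1,0.3,-3,0,-0.13,0.1,0.3,-2,0,-0.13,0.1,0.3,-1,0,-0.13,0.1,0.3,0,0,-0.13,0.1,0.3,0,0,-0.13,0.1,0,0,0,-0.13,0.1,0,0,0,-0.13,0.1,0,0,0,0,0.1,0,0,0,0,0.1],
)

```text
time_s: 26.15
tool_pos: [452.5, 58.4, 159.6]
tcp_rot: [[-0.251, 0.968, -0.0], [0.968, 0.251, -0.0], [-0.0, -0.0, -1.0]]
ft_force: [0.1, -0.4, -0.0]
finger_gap: 83.4
finger_force: 0.0
```

```bash
python3 - <<'E'
from h import *
from workcell import *
c=capture("wrist");cv2.imwrite("pics/w5.png",c["frame"])
s=sense();print(s["tool_pos"],s["finger_gap"],s["tcp_rot"][:,1])
print(rim(c,(428.5,197.8),32,40,65),rim(c,(443,124),42,40,65),rim(c,(457,50),52,40,65))
for n,x,y in(("a",428,197),("b",443,124),("c",457,50)):
    try:print(n,mark(c,x,y))
    except Exception as e:print(n,"x")
E
```

```text
[452.5253161   58.36706089 159.63075343] 83.52405665622418 [ 9.67976727e-01  2.51039858e-01 -2.14767712e-04]
{'enc': array([430. , 199.4,  34.8]), 'fit': array([430. , 199.1]), 'z': np.float64(53.2), 'n': 646} {'enc': array([443.2, 125.2,  44.4]), 'fit': array([443.2, 125.3]), 'z': np.float64(53.4), 'n': 859} {'enc': array([457.2,  50.3,  54.5]), 'fit': array([457.1,  50.5]), 'z': np.float64(53.3), 'n': 1025}
a (array([429.5, 202.7,  26.5,  13.4]), array([329.,  53.]))
b (array([443. , 123.9,  25.4,  13.1]), array([321., 153.]))
c (array([456.8,  49.8,  26.8,  13.1]), array([314., 243.]))
```

View pics/w5.png

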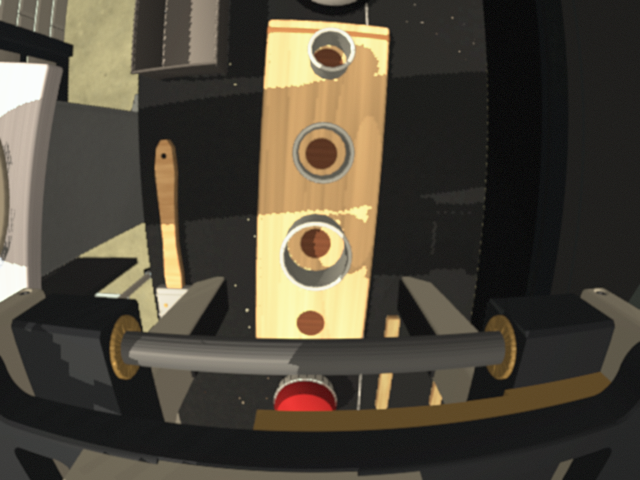

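The view shows 32, 42 and 52 standing on a, b and c at (331,54), (323,152) and (316,253). The 32 looks about 1.5 mm off in each axis, so I'll check it again at the end. Now the 62.

Call:
play_rows(
  commands=[0.6,-1.1,0,0,0.1,1.8,-2.9,0,0,0.1,1.8,-2.9,0,0,0.1,1.8,-2.9,0,0,0.1,1.8,-2.9,0,0,0.1,1.8,-2.9,0,0,0.1,1.8,-2.9,0,0,0.1,1.8,-2.9,0,0,0.1,1.8,-2.9,0,0,0.1,1.8,-2.9,0,0,0.1,1.8,-2.9,0,0,0.1,0.5,-1,0,0,0.1,0,0,-3,0,0.1,0,0,-4,0,0.1,0,0,-2,0,0.1,0,0,0,0,0.1,0,0,0,0,0.1],
)

```text
time_s: 27.9
tool_pos: [643.5, -253.3, 70.0]
tcp_rot: [[-0.248, 0.969, -0.0], [0.969, 0.248, -0.0], [0.0, -0.0, -1.0]]
ft_force: [0.3, -0.4, -0.0]
finger_gap: 83.7
finger_force: 0.0
```

Call:
play_rows(
  commands=[0,0,-2,0,0.1,0,0,-2.5,0,0.1,0,0,-0.8,0,0.1,0,0,0,0,0.1,0,0,0,0,0.4,0,0,0,0,0.5,0,0,0,0,0.5,0,0,0,0,0.5,0,0,0,0,0.5,0,0,0,0,0.5],
)

```text
time_s: 28.9
tool_pos: [644.3, -252.9, 17.6]
tcp_rot: [[-0.247, 0.969, 0.001], [0.969, 0.247, -0.0], [-0.001, 0.001, -1.0]]
ft_force: [-1.5, 1.3, 7.0]
finger_gap: 62.8
finger_force: 15.0
```

Call:
play_rows(
  commands=[0,0,1,0,0.5,0,0,3,0,0.5,0,0,3,0,0.5,0,0,3,0,0.5,-1.1,1.5,0,0,0.5,-2,2.5,0,0,0.5,-2,2.7,0,0,0.5,-2,2.7,0,0,0.5,-2,2.7,0,0,0.5,-2,2.7,0,0,0.5,-2,2.7,0,0,0.5,-2,2.7,0,0,0.5,-1.5,2,0,0,0.5,-0.6,0.8,0,0,0.5,0,0,0,0,0.5,0,0,0,0,0.5],
)

```text
time_s: 30.5
tool_pos: [472.9, -23.5, 117.0]
tcp_rot: [[-0.247, 0.969, 0.002], [0.969, 0.247, -0.001], [-0.001, 0.001, -1.0]]
ft_force: [1.2, -0.5, -0.4]
finger_gap: 62.5
finger_force: 15.0
```

Call:
play_rows(
  commands=[0,0,-1.5,0,0.5,-0.1,0,-3,0,0.5,0,0,-2.5,0,0.5,0,0,-1,0,0.5,0,0,-0.3,0,0.5,0,0,0,0,0.5,0,0,0,0,0.5],
)

```text
time_s: 31.2
tool_pos: [471.4, -23.4, 34.0]
tcp_rot: [[-0.247, 0.969, 0.001], [0.969, 0.247, -0.0], [-0.001, 0.001, -1.0]]
ft_force: [0.1, -0.0, -0.8]
finger_gap: 62.6
finger_force: 15.0
```

Call:
play_rows(
  commands=[0,0,-0.3,0,0.5,0,0,-0.15,0,0.5,0,0,0,0,0.5,0,0,0,0,0.3,0,0,0,0,0.15,0,0,0,0,0.15,0,0,0,0,0.15,0,0,1,0,0.15,0,0,3,0,0.15,0,0,4,0,0.15,0,0,4,0,0.15,0,2,2,0,0.15,-0.5,3,0,0,0.15,-0.5,3,0,0,0.15,-0.5,3,0,0,0.15,-0.5,3,0,0,0.15,-0.5,1,0,0,0.15,0,0,0,0,0.15,0,0,0,0,0.15],
)

```text
time_s: 33.1
tool_pos: [445.7, 126.4, 169.2]
tcp_rot: [[-0.247, 0.969, 0.0], [0.969, 0.247, -0.0], [-0.0, 0.0, -1.0]]
ft_force: [-0.6, 0.1, 0.2]
finger_gap: 79.1
finger_force: 0.0
```

```bash
python3 - <<'E'
from h import *
from workcell import *
c=capture("wrist");cv2.imwrite("pics/w6.png",c["frame"])
s=sense();print(s["tool_pos"],s["finger_gap"])
print(rim(c,(429,198),32,40,65),rim(c,(443,124),42,40,65))
for n,x,y in(("a",428.5,197.8),("b",443,124)):
    print(n,mark(c,x,y))
T=capture("top");W=world(T);cv2.imwrite("pics/t6.png",T["frame"][220:350,120:520])
for n,p,D in(("62",(471,-24),62),):print(n,rim(T,p,D,40,65,W=W))
E
```

```text
[445.9598548  126.03074542 169.26740595] 78.85839355022806
{'enc': array([429.8, 199.6,  34.5]), 'fit': array([429.9, 199.5]), 'z': np.float64(53.3), 'n': 593} {'enc': array([443.2, 125.2,  44.7]), 'fit': array([443.1, 125.6]), 'z': np.float64(53.3), 'n': 789}
a (array([429.6, 199.3,  28.3,  13.1]), array([313., 144.]))
b (array([442.9, 123.6,  25.5,  13.1]), array([308., 232.]))
62 {'enc': array([470. , -24. ,  63.7]), 'fit': array([469.9, -23.8]), 'z': np.float64(53.1), 'n': 127}
```

View pics/w6.png

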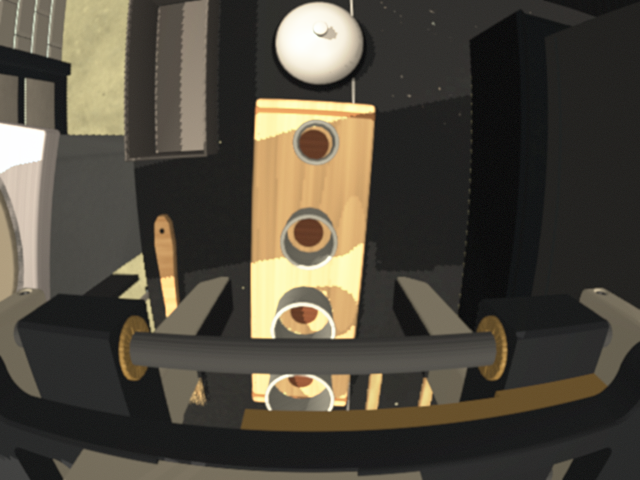

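```bash
python3 - <<'E'
from h import *
from workcell import *
c=capture("wrist");W=fworld(c);f=c["frame"].astype(int)
for n,x,y in(("a",428.5,197.8),("b",443,124)):
    m=(c["z_map"]>0)&(np.hypot(W[...,0]-x,W[...,1]-y)<16)&(W[...,2]<16)&(W[...,2]>10)
    r=m&(f[...,2]-f[...,0]>25)&(f[...,1]<0.62*f[...,2])
    k=cv2.connectedComponentsWithStats(r.astype(np.uint8));i=1+np.argmax(k[2][1:,4]);Q=W[k[1]==i][:,:2]
    print(n,k[2][i],Q.mean(0).round(1),Q.min(0).round(1),Q.max(0).round(1),cv2.minEnclosingCircle(Q.astype(np.float32)))
T=capture("top");S=capture("scene")
for C in(T,S):
  V=world(C)
  for n,p,D,a,b in(("62",(470.5,-24),62,40,65),("52",(456,49),52,40,65),("wavy",(417,-275),74,20,45),("purple",(534,-241),62,28,50)):
    try:print(n,rim(C,p,D,a,b,W=V))
    except Exception as e:print(n,"x")
E
```

```text
a [300 131  27  26 530] [428.9 197.9] [417.7 187.4] [439.9 208.6] ((428.5167541503906, 197.4023895263672), 11.472373008728027)
b [295 219  27  26 510] [442.9 123.9] [431.5 112.7] [454.1 134.8] ((442.9797058105469, 123.89362335205078), 11.467851638793945)
62 {'enc': array([469.9, -23.8,  63.6]), 'fit': array([469.9, -23.8]), 'z': np.float64(53.0), 'n': 126}
52 {'enc': array([456. ,  48.1,  53.7]), 'fit': array([455.9,  48. ]), 'z': np.float64(52.4), 'n': 111}
wavy {'enc': array([ 416.9, -275.3,   72.3]), 'fit': array([ 417. , -275.4]), 'z': np.float64(30.9), 'n': 114}
purple {'enc': array([ 533.4, -241. ,   64.2]), 'fit': array([ 533.5, -241. ]), 'z': np.float64(40.6), 'n': 134}
62 {'enc': array([467.3, -23.8,  66.8]), 'fit': array([468.6, -24.2]), 'z': np.float64(50.6), 'n': 166}
52 {'enc': array([454.3,  48.8,  56.8]), 'fit': array([454.5,  47.9]), 'z': np.float64(50.6), 'n': 137}
wavy {'enc': array([ 418.1, -276.1,   74.5]), 'fit': array([ 416.7, -275.3]), 'z': np.float64(29.6), 'n': 201}
purple {'enc': array([ 533.8, -241. ,   66.1]), 'fit': array([ 533.1, -241. ]), 'z': np.float64(38.9), 'n': 188}
```

All four are upright (rims at z≈53) and within about 2 mm of their marks. The wavy cutter has not moved and the bell stands in its place. Nothing is touched, so I'm handing in.

```bash
python3 -c "
from workcell import *
print(finish_job())"
```

```text
the job is handed in; nothing more can be done
None
```

The job is handed in: the 32, 42, 52 and 62 mm cutters stand upright on marks a to d, from the bell end to the timer end. Each measured within about 2 mm of its mark, and the flower cutter and bell were left alone.

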